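# Clear the jammed coin lanes with a drift punch

### The job

Pull the yellow mode lever fully back towards the robot (service), then take the red-handled drift punch from its stand and guide its tip slowly, under 6 cm a second, along each jammed lane of the coin track to push the stuck coin wad out of the lane's end: brass wads into the bright silver escrow tray, black wads into the dark reject tray. Move the wads with the punch only, never with the fingers, and do not lean hard on the lane walls or floor. When all lanes are clear, push the lever fully forward again (run), with the punch standing back in its stand and the blue and silver canisters beside the trays left where they were.

Things in the scene. Friction and masses are not known exactly. Their poses are not given: they have to be found in the camera images.
- track: Fixed coin track: white block 280 (its x) by 260 (its y) by 50 mm high, origin at the centre of its underside. On it five blue walls 6 mm thick and 25 mm high (tops 75 mm above the table) part four dog-legged lanes, open on top and at both ends, that run along its y axis from y = -130 to +130 mm. Lanes are 52 mm wide along x, 50 mm square across the slanting parts.
- track_floor (a point): Centre of the white lane floor, 50 mm above the table, axes as the track. Lane centre lines lie at x = -87, -29, +29, +87 mm plus a step f(y): f = -16 mm for y below -95 mm, rising straight to 0 at y = -40 mm, 0 up to y = +40 mm, rising straight to +16 mm at y = +95 mm, +16 mm beyond.
- escrow: Fixed bright silver (aluminium) catch tray, 284 (its x) by 110 (its y) by 42 mm high, 4 mm walls, open on top, standing at one of the two ends of the lanes, which end varies. Origin: centre of the underside.
- reject: Fixed dark grey painted catch tray, same size as the escrow tray, at the other end of the lanes. Origin: centre of the underside.
- token1: Brass wad of stuck coins, a disc 44 mm across and 14 mm thick, lying flat on the floor of a lane, near the middle of it; at most one wad is in a lane. Origin: centre of the underside. May be absent. Belongs in the escrow tray.
- token2: Another brass wad, same size. May be absent. Belongs in the escrow tray.
- slug1: Black wad of fake coins, a disc 44 mm across and 14 mm thick, lying flat in a lane. Origin: centre of the underside. May be absent. Belongs in the reject tray.
- slug2: Another black wad, same size. May be absent. Belongs in the reject tray.
- punch: Drift punch, 153 mm long, hanging upright in its stand, its z axis up. Origin: its tip (lower end). Steel shank 12 mm across from 0 to 65 mm, dark collar 32 mm across from 65 to 73 mm, round red handle 22 mm across from 73 to 153 mm. At the start the tip is 15 mm above the table.
- stand: Fixed wooden stand, 70 by 70 by 80 mm high, with one upright bore 21 mm across right through its middle; the punch's collar rests on its top.
- stand_bore (a point): Centre of the mouth of the stand's bore, 80 mm above the table. With the punch home its tip is 65 mm below this point.
- lever_base: Fixed grey block of the mode lever, 70 (its x) by 50 by 25 mm high, origin at the centre of its underside, on the other side of the track from the stand; its -x axis points roughly to the robot's side (towards -x of the world).
- lever_tip (a point): Tip of the yellow mode lever, the centre of a yellow ball 26 mm across, 100 mm from the pivot, which lies 22 mm above the table over the origin of lever_base. At joint value q the arm leans q - 0.5 rad from upright towards +x of lever_base. The lever swings in the vertical x-z plane of lever_base.
- lever (a joint): Angle of the mode lever, rad: 0 = fully back towards the robot (-x of lever_base, service), 1.0 = fully forward (+x, run). It stays where it is left; starts near 1.0.
- canister_blue: Blue screw-top aluminium canister, 72 mm across, 155 mm tall, bystander. Origin: centre of the underside.
- canister_silver: Silver screw-top aluminium canister, same size, bystander.
Things that resemble listed ones, but are neither listed nor needed, are in the scene too. Leave any green or turquoise look-alike of the punch alone.

How it is judged:
By the outcome, as a careful person would: the job done as asked, in the order asked, and still so for the second after the job is handed in, with the robot touching nothing.
Of token1, token2, slug1, slug2 only 3 to 4 are there at a start; the rules pass over those that are not, and their reading is None.
At some moment in a run one of token1, token2, slug1, slug2 may be knocked a few centimetres aside while the robot is not near it.
It also fails if it takes over 210 s, if anything falls off the work surface, if the arm or the gripper's body presses on something with over 40 N, if the wrist force passes 120 N, or if a joint passes its speed limit or range.

### The arm

A 6-joint arm with a two-finger parallel gripper is mounted at the origin on the work surface. World frame = base frame: x ahead of the robot, y to its left, z up, the work surface at z = 0. Lengths are in m, angles in degrees, forces in N, time in s.
With the tool pointing down it reaches from about 0.325 to 1 m from the base axis. Payload 5.1 kg.
Tool frame: the origin (TCP) lies midway between the tips of the shut fingers; the grasp point (between the pads) lies 19 mm behind it; z points along the fingers, y is the line along which they close (so a half turn about z gives the same grasp; the last joint's range is limited). The gripper opens to 85 mm and grips with 20 to 120 N. Pads are 22 mm wide; open, the fingers measure 114 mm over their backs; the gripper's body (76 mm by 85 mm) begins 54 mm behind the grasp point. The pads swing forward as they close: fully open they stand 13 mm farther back than shut.
Start: joints at [60.126, 7.093, 94.555, -0, 78.352, -4.733], TCP at [0.276, 0.588, 0.231] pointing down, gripper open.
Joint ranges: [-149.61, 149.61], [-58.7, 133.49], [1.44, 155.28], [-77.14, 257.14], [18.33, 153.61], [-166.67, 166.67]. Speed limits (degrees/s): [147.25, 147.25, 180, 180, 180, 180].

### API

Orientations are given as [roll, pitch, yaw] about the fixed x, y, z axes, in that order (R = Rz(yaw) Ry(pitch) Rx(roll)).
In Python, from workcell import get_state, grab_frame, camera_info, job_done gives the robot as it stands.
- The arm moves only by the tool arm_command, never from a script. Its argument "plan" is one flat list of numbers, 7 for each row, row after row: the shift along the world's x, y, z as a fraction of full scale, then the turn, a rotation vector about the world's x, y, z as a fraction of full scale, then the opening, from -1 (shut) to 1 (fully open). In form: [tx, ty, tz, ax, ay, az, hand, tx, ty, tz, ax, ay, az, hand, ...]. A call has 1 to 20 rows; each row shifts and turns the commanded pose from where the row before left it; what a row does not reach is not made up. Full scale, the value 1, is 60 mm for a shift and 5 degrees for a turn. A row lasts 1/8 s, in which the tool goes at most 62.5 mm and 10.7 degrees, less where a joint would pass 70% of its speed; a pose out of reach is approached as far as the arm can. A call with a number of a shift or a turn outside -1 to 1 is refused whole. A call with a gripper value outside its range is refused whole. The fingers move at their own pace and stop on an object; "force" is the grip in N (left out, the last holds). Time passes only in rows, so rows that do not move let the fingers close. It gives the time, the measured TCP pose, the force, the opening and the grip force at its end, in the units of the state.
- get_state(): the state, without advancing time (a new reading comes with each control period).
- grab_frame(name): name is "scene" or "top" or "wrist"; returns the picture (400x640x3 uint8, red, green, blue); there is no depth.
- camera_info(name): a dict with "mtx" (3x3 intrinsics, pixels), "R" (3x3) and "t" (3): a world point X has camera coordinates R X + t; the wrist camera has in their place "T_tool_cam" (4x4, takes a point from camera to tool coordinates, whose origin is the TCP and whose axes are the flange's). Camera axes: x right, y down, z forward; pixel columns grow to the right and rows downward; lengths in m; the calibration is good to about 2 mm. The wrist camera is an equidistant fisheye: a pixel r from the principal point sees the ray r / f radians off the axis. A picture is of the moment at which its call begins: read the wrist's pose just before it. camera_info takes no time and is no camera call.
- job_done(): hands the job in; it is judged then, once.
The state is a dict: "time": time; "joint_positions": joint angles; "qvel": joint speeds; "joint_efforts": joint torques, N m; "tool_pos": TCP position; "tcp_rot": TCP orientation; "wrist_force": force on the tool from outside, world axes, zero at the start; "torque": the same for the moment, N m; "opening": finger opening in m; "finger_force": force on a finger pad.
Only numpy, scipy, OpenCV 4.12 (cv2) and the standard library are available. Lean on these libraries where they do the work, as an engineer would, in place of code of your own. Each camera call takes 0.05 s, during which the arm holds its last target. There are 200 camera calls.

## Working session

There is one attempt and no reset: what is moved stays moved. The work goes in short steps, Python scripts to look and compute and a tool call to move; the robot and the scene stay as the last step left them, time stands still between calls to the robot, and variables do not carry over. Pictures are saved under pics/ and viewed, at most 16 in all, crops included, and the job is handed in when it is done.

Besides the shell and the picture viewer there is one more tool, called after ">>>" in YAML: its name, and indented under it one key for each argument. arm_command: Moves the arm, as the interface text tells. Shift numbers are shares of 60 mm and turn numbers shares of 5 degrees, none past 1 either way. Its arguments: {"type":"object","properties":{"plan":{"type":"array","items":{"type":"number","minimum":-1,"maximum":1}},"force":{"type":"number"}},"required":["plan"]}

```bash
ls; mkdir -p pics; python3 - <<'E'
from workcell import *
import cv2
print(get_state())
for n in("scene","top"):
    im=grab_frame(n); cv2.imwrite(f"pics/{n}0.png",im[:,:,::-1]); print(n,camera_info(n))
print(camera_info("wrist"))
E
```

```text
pics
{'time': 0.0, 'joint_positions': array([ 6.01262386e+01,  7.13471812e+00,  9.46330165e+01, -4.25254406e-04,
        7.83514853e+01, -4.73342810e+00]), 'qvel': array([-0.06153303, -0.06241861, -0.0279014 ,  0.01404754, -0.00989733,
       -0.0393984 ]), 'joint_efforts': array([ 1.67346923e-03, -4.23595583e+01, -3.65462565e+01,  8.85273789e-05,
        6.60907914e-03,  2.62904638e-05]), 'tool_pos': array([0.27587963, 0.58788511, 0.2300502 ]), 'tcp_rot': array([-1.79881152e+02, -9.42311314e-03,  1.54859743e+02]), 'wrist_force': array([ 0.3645908 , -0.19812429, -0.50296951]), 'torque': array([-0.0592163 , -0.02400842, -0.00650958]), 'finger_force': 0.0, 'opening': 0.08544899560175546}
scene {'mtx': array([[462.38335209,   0.        , 318.41424526],
       [  0.        , 462.38335209, 197.99328536],
       [  0.        ,   0.        ,   1.        ]]), 'R': array([[ 0.80498479,  0.59324169,  0.00798663],
       [ 0.50561236, -0.67891095, -0.53238714],
       [-0.31041204,  0.43260169, -0.84646332]]), 't': array([-0.40608354, -0.22714191,  1.62665601])}
top {'mtx': array([[510.78058193
[... 157 characters left out ...]
44, -0.9999551 , -0.00765714],
       [-0.9914329 , -0.00453526, -0.13053829],
       [ 0.1304977 ,  0.00832026, -0.9914137 ]]), 't': array([-0.01048734,  0.50366497,  1.26148054])}
{'mtx': array([[309.70691629,   0.        , 319.14787229],
       [  0.        , 309.70691629, 200.64437006],
       [  0.        ,   0.        ,   1.        ]]), 'T_tool_cam': array([[-5.14178544e-04, -9.60920046e-01, -2.76825578e-01,
         7.02701476e-02],
       [ 9.99999719e-01, -6.45074657e-04,  3.81781086e-04,
        -3.59339934e-04],
       [-5.45434264e-04, -2.76825304e-01,  9.60920108e-01,
        -1.43982222e-01],
       [ 0.00000000e+00,  0.00000000e+00,  0.00000000e+00,
         1.00000000e+00]])}
```

View pics/scene0.png

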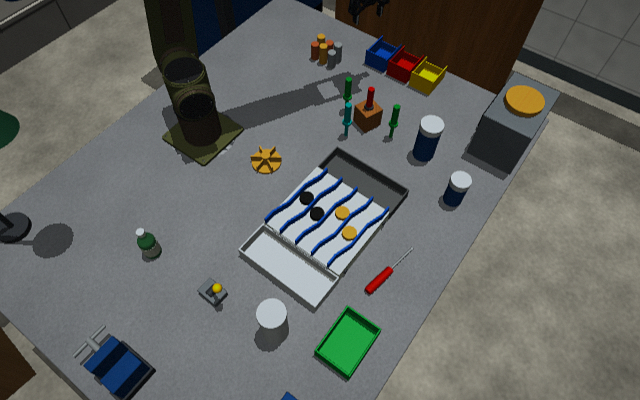

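View pics/top0.png

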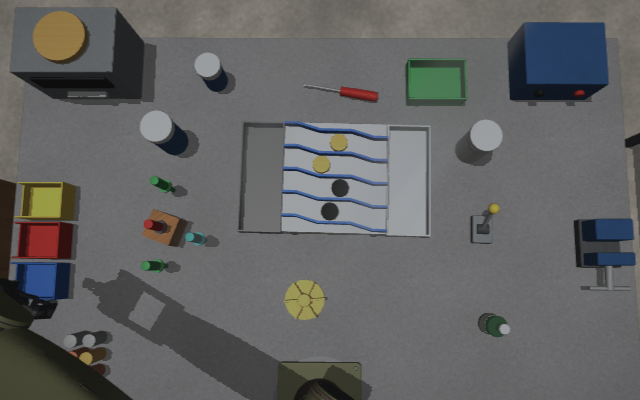

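```bash
cat > h.py <<'E'
import numpy as np,cv2
from scipy.spatial.transform import Rotation as Ro
from workcell import *
def ray(cam,uv):
    c=camera_info(cam); d=np.linalg.inv(c['mtx'])@np.array([*uv,1.]); return -c['R'].T@c['t'], c['R'].T@d
def onz(cam,uv,z):
    o,d=ray(cam,uv); return o+d*(z-o[2])/d[2]
def tri(a,b):
    (o1,d1),(o2,d2)=ray('top',a),ray('scene',b)
    s=np.linalg.lstsq(np.c_[d1,-d2],o2-o1,rcond=None)[0]
    p,q=o1+s[0]*d1,o2+s[1]*d2; return (p+q)/2,np.linalg.norm(p-q)
def proj(cam,X):
    c=camera_info(cam); p=c['mtx']@(c['R']@np.asarray(X)+c['t']); return p[:2]/p[2]
def wonz(uv,z,st):
    """wrist pixel -> world at height z, st = state read before the picture"""
    c=camera_info('wrist'); m=c['mtx']; v=(np.asarray(uv,float)-m[:2,2])/m[0,0]; th=np.linalg.norm(v)
    d=np.array([*(v/th*np.sin(th)),np.cos(th)]); T=c['T_tool_cam']
    R=Ro.from_euler('xyz',st['tcp_rot'],degrees=True).as_matrix()
    o=st['tool_pos']+R@T[:3,3]; d=R@T[:3,:3]@d; return o+d*(z-o[2])/d[2]
def blobs(im,lo,hi,roi=None,amin=15):
    m=cv2.inRange(cv2.cvtColor(im,cv2.COLOR_RGB2HSV),lo,hi)
    if roi: k=np.zeros_like(m); x0,y0,x1,y1=roi; k[y0:y1,x0:x1]=m[y0:y1,x0:x1]; m=k
    n,l,s,c=cv2.connectedComponentsWithStats(m)
    return [(c[i].round(1),s[i][:5],l==i) for i in range(1,n) if s[i][4]>=amin]
E
python3 - <<'E'
from h import *
im={n:cv2.imread(f'pics/{n}0.png')[:,:,::-1].copy() for n in('top','scene')}
def sh(t,cam,lo,hi,roi,z,amin=15):
    for c,s,_ in blobs(im[cam],lo,hi,roi,amin): print(t,cam,c,s,onz(cam,c,z).round(4))
sh('red','top',(0,150,60),(8,255,255),(130,200,190,250),.168); sh('red','top',(170,150,60),(180,255,255),(130,200,190,250),.168)
sh('red','scene',(0,150,60),(8,255,255),(340,70,400,140),.168)
sh('wood','top',(5,80,50),(20,220,255),(130,200,190,250),.08)
sh('ball','top',(22,120,80),(35,255,255),(450,180,520,250),.11)
sh('ball','scene',(22,120,80),(35,255,255),(190,270,240,310),.11)
sh('brass','top',(15,80,80),(30,255,255),(284,120,390,240),.064)
sh('black','top',(0,0,0),(180,255,45),(290,145,380,225),.064,60)
sh('wall','top',(100,120,40),(130,255,255),(275,110,395,245),.075,60)
a=cv2.resize(im['top'][105:245,235:435],None,fx=4,fy=4,interpolation=cv2.INTER_CUBIC)
cv2.imwrite('pics/crop1.png',a[:,:,::-1])
b=np.hstack([cv2.resize(im['top'][170:280,130:220],None,fx=4,fy=4),cv2.resize(im['top'][190:300-50,455:525],(420,440)) ])
cv2.imwrite('pics/crop2.png',b[:440,:,::-1]); print(b.shape)
E
```

```text
red top [148.1 223.7] [144 219   9  10  70] [0.4314 0.3861 0.168 ]
red scene [370.9  88.8] [368  87   7   5  26] [0.4336 0.3839 0.168 ]
wood top [161.9 227.1] [142 209  38  37 636] [0.4307 0.3831 0.08  ]
ball top [493.5 208.3] [489 203  10  11  86] [ 0.4769 -0.4128  0.11  ]
ball scene [216.6 287.6] [212 283  10  10  79] [ 0.476  -0.4112  0.11  ]
brass top [338.5 142.1] [331 134  16  17 225] [ 0.6478 -0.0461  0.064 ]
brass top [320.9 163.9] [313 156  17  17 226] [ 0.5919 -0.0022  0.064 ]
black top [335.8 187. ] [332 180   9  16  90] [ 0.5337 -0.0396  0.064 ]
black top [327.8 211.2] [322 204  13  16 167] [ 0.4732 -0.02    0.064 ]
wall top [332.9 129.7] [285 121 102  17 308] [ 0.6767 -0.0318  0.075 ]
wall top [324.2 151. ] [284 144  92  17 269] [ 0.6223 -0.0104  0.075 ]
wall top [318.2 173.1] [283 167  83  14 239] [0.5665 0.0042 0.075 ]
wall top [315.2 195.7] [282 190  76  12 186] [0.5101 0.0111 0.075 ]
wall top [317.2 219.7] [281 214  75  11 173] [0.451  0.0058 0.075 ]
(440, 780, 3)
```

View pics/crop1.png

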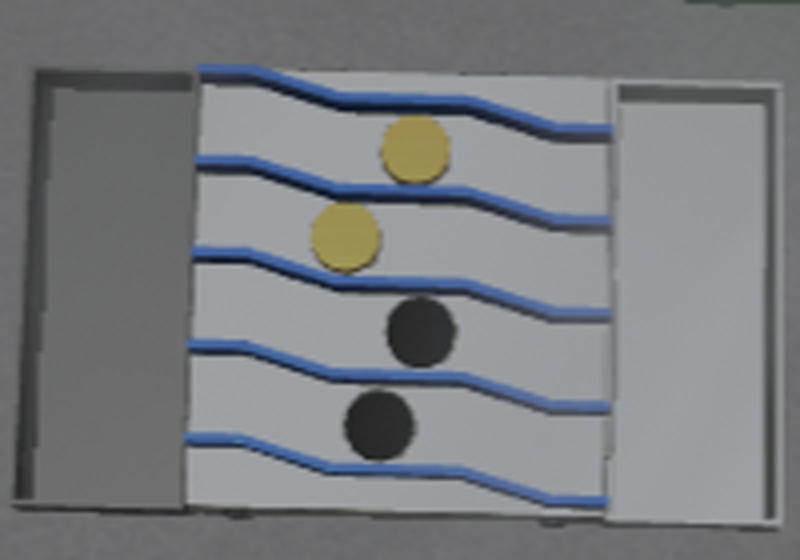

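View pics/crop2.png

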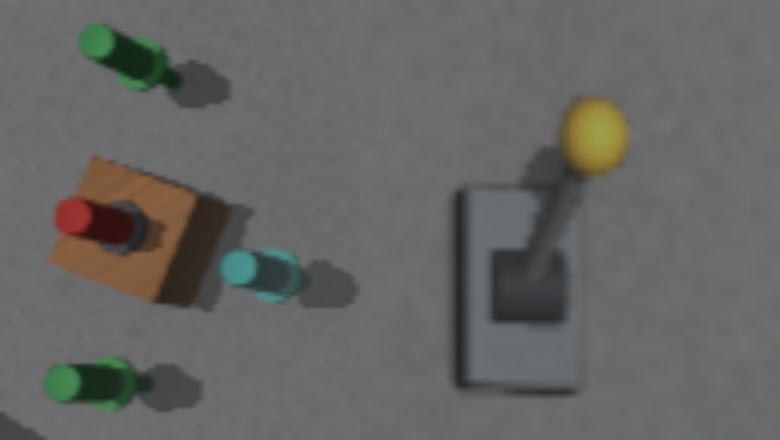

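```bash
cat >> h.py <<'E'
def f(y): return float(np.interp(y,[-.095,-.04,.04,.095],[-.016,0,0,.016]))
E
python3 - <<'E'
from h import *
from scipy.optimize import least_squares
L=[(198,70),(196,160),(193,252),(189,345),(186,438)];R=[(612,130),(611,222),(611,315),(609,408),(607,502)]
P=[onz('top',(u/4+235-.4,v/4+105-.4),.075)[:2] for u,v in L+R]
M=[(.116-.058*i+.016,.13) for i in range(5)]+[(.116-.058*i-.016,-.13) for i in range(5)]
P=np.array(P);M=np.array(M)
g=lambda p:(M@np.array([[np.cos(p[2]),np.sin(p[2])],[-np.sin(p[2]),np.cos(p[2])]])+p[:2]-P)
r=least_squares(lambda p:g(p).ravel(),[.55,0,0]);print('track',r.x,np.degrees(r.x[2]));print((1e3*g(r.x)).round(1))
print('red',tri((148.1,223.7),(370.9,88.8)))
print('ball',tri((493.5,208.3),(216.6,287.6)))
c2=lambda u,v:(u/4+130-.4,v/4+170-.4)
print('green',onz('top',c2(98,42),.15),onz('top',c2(62,384),.15),'turq',onz('top',c2(239,268),.15))
print('bore',onz('top',c2(124,228),.085), 'stand corners',[onz('top',c2(*q),.08)[:2].round(4) for q in((95,157),(197,195),(155,300),(50,260))])
c3=lambda u,v:(u/6+455-.4,v*60/440+190-.4)
print('lever base',[onz('top',c3(u-360,v),.025)[:2].round(4) for u,v in((462,187),(580,187),(580,388),(462,386))])
print('ball r px'); 
E
```

```text
track [ 0.56104395 -0.03674078 -0.02290903] -1.3125909776241267
[[ 0.1 -0.2]
 [-0.2  0.8]
 [ 0.   1.2]
 [ 0.2  0.9]
 [-0.3  1.4]
 [-0.2 -1. ]
 [ 0.2 -0.9]
 [ 0.5 -0.2]
 [ 0.1 -0.7]
 [-0.4 -1.2]]
red (array([0.4317375 , 0.38754976, 0.16402788]), np.float64(4.671488266361522e-05))
ball (array([ 0.47679504, -0.41178749,  0.11250724]), np.float64(0.0005200580072943137))
green [0.53442511 0.38362881 0.15      ] [0.33747394 0.39449779 0.15      ] turq [0.40379902 0.296415   0.15      ]
bore [0.43147991 0.38469164 0.085     ] stand corners [array([0.4752, 0.4061]), array([0.4522, 0.3427]), array([0.3883, 0.3655]), array([0.4122, 0.4304])]
lever base [array([ 0.4693, -0.3845]), array([ 0.4696, -0.4343]), array([ 0.4002, -0.4317]), array([ 0.4007, -0.3823])]
ball r px
```

>>> arm_command:
  plan: [0.21,-0.83,0,0,0,1,-1,0.21,-0.83,0,0,0,1,-1,0.21,-0.83,0,0,0,1,-1,0.21,-0.83,0,0,0,1,-1,0.21,-0.83,0,0,0,1,-1,0.21,-0.83,0,0,0,0,-1,0.21,-0.83,0,0,0,0,-1,0.21,-0.83,0,0,0,0,-1,0.21,-0.83,0,0,0,0,-1,0.21,-0.83,0,0,0,0,-1,0.21,-0.83,0,0,0,0,-1,0.21,-0.83,0,0,0,0,-1,0.21,-0.83,0,0,0,0,-1,0.21,-0.83,0,0,0,0,-1,0.21,-0.83,0,0,0,0,-1,0.21,-0.83,0,0,0,0,-1,0.21,-0.83,0,0,0,0,-1,0.21,-0.83,0,0,0,0,-1,0.21,-0.83,0,0,0,0,-1,0.21,-0.83,0,0,0,0,-1]

```text
time: 2.6
tool_pos: [0.5282, -0.4091, 0.2306]
tcp_rot: [180.0, -0.0, 179.8]
wrist_force: [0.8, 0.9, -0.1]
opening: 0.0001
finger_force: 0.0
```

>>> arm_command:
  plan: [0,0,-0.5,0,0,0,-1,0,0,-0.5,0,0,0,-1,0,0,-0.5,0,0,0,-1,0,0,-0.5,0,0,0,-1,0,0,-0.33,0,0,0,-1,0,0,0,0,0,0,-1,-0.17,0,0,0,0,0,-1,-0.17,0,0,0,0,0,-1,-0.17,0,0,0,0,0,-1,-0.17,0,0,0,0,0,-1,-0.17,0,0,0,0,0,-1,-0.17,0,0,0,0,0,-1,-0.17,0,0,0,0,0,-1,-0.17,0,0,0,0,0,-1,-0.17,0,0,0,0,0,-1,-0.17,0,0,0,0,0,-1,0,0,0,0,0,0,-1]

```text
time: 4.72
tool_pos: [0.4253, -0.4075, 0.0913]
tcp_rot: [180.0, -0.0, 179.8]
wrist_force: [-0.1, -0.3, 0.2]
opening: 0.0002
finger_force: 0.0
```

>>> arm_command:
  plan: [-0.05,0,0,0,0,0,-1,-0.05,0,0,0,0,0,-1,-0.05,0,0,0,0,0,-1,-0.04,0,0,0,0,0,-1,0,0,0,0,0,0,-1]

```text
time: 5.35
tool_pos: [0.4146, -0.4076, 0.0915]
tcp_rot: [180.0, -0.0, 179.9]
wrist_force: [0.6, 0.3, 0.6]
opening: 0.0001
finger_force: 0.1
```

```bash
python3 - <<'E'
from h import *
im=grab_frame('scene')
for c,s,_ in blobs(im,(22,120,80),(35,255,255),(170,240,260,330),8): print(c,s,onz('scene',c,.11))
im2=grab_frame('wrist'); cv2.imwrite('pics/m1.png',np.hstack([cv2.resize(im[240:330,160:260],(400,360)),cv2.resize(im2,(400,360))])[:,:,::-1])
E
```

```text
(no output)
```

View pics/m1.png

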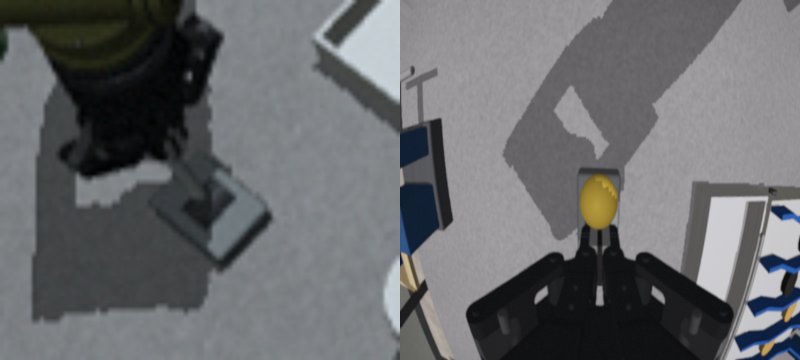

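The ball (wrist view, about (600,200)) is right ahead of the fingers and following them. I'll push on to the stop.

>>> arm_command:
  plan: [-0.03,0,0,0,0,0,-1,-0.03,0,0,0,0,0,-1,-0.03,0,0,0,0,0,-1,0,0,0,0,0,0,-1]

```text
time: 5.95
tool_pos: [0.4104, -0.4077, 0.092]
tcp_rot: [-180.0, 0.2, 179.8]
wrist_force: [5.1, 0.8, -1.3]
opening: -0.0003
finger_force: 2.0
```

>>> arm_command:
  plan: [-0.03,0,0,0,0,0,-1,0,0,0,0,0,0,-1]

```text
time: 6.2
tool_pos: [0.4102, -0.4077, 0.0921]
tcp_rot: [-179.9, 0.4, 179.8]
wrist_force: [10.4, 0.4, -3.5]
opening: 0.0004
finger_force: 4.7
```

>>> arm_command:
  plan: [0.5,0,0,0,0,0,-1,0,0,0.7,0,0,0,-1,0,0,0.8,0,0,0,-1,0,0.3,0.9,0,0,0,-1,0,0.8,0.5,0,0,0,-1,0,0.85,0,0,0,0,0.06,0,0.85,0,0,0,0,0.06,0,0.85,0,0,0,0,0.06,0,0.85,0,0,0,0,0.06,0,0.85,0,0,0,0,0.06,0,0.85,0,0,0,0,0.06,0,0.85,0,0,0,0,0.06,0,0.85,0,0,0,0,0.06,0,0.85,0,0,0,0,0.06,0,0.85,0,0,0,0,0.06,0,0.85,0,0,0,0,0.06,0,0.85,0,0,0,0,0.06,0,0.85,0,0,0,0,0.06,0,0.85,0,0,0,0,0.06,0,0.1,0,0,0,0,0.06]

```text
time: 8.7
tool_pos: [0.4369, 0.3803, 0.2649]
tcp_rot: [-179.9, -0.1, -180.0]
wrist_force: [-0.1, 0.2, -0.2]
opening: 0.0455
finger_force: 0.0
```

```bash
python3 - <<'E'
from h import *
s=get_state(); print(s['tool_pos'],s['tcp_rot'],s['opening'])
im=grab_frame('wrist')
for lo,hi in(((0,150,60),(6,255,255)),((174,150,60),(180,255,255))):
  for c,b,_ in blobs(im,lo,hi,None,60): print(c,b,wonz(c,.168,s).round(4))
t=grab_frame('top')
for c,b,_ in blobs(t,(22,120,80),(35,255,255),(450,180,520,260),15): print('ball',c,onz('top',c,.11))
cv2.imwrite('pics/w2.png',im[:,:,::-1])
E
```

```text
[0.43691344 0.38030347 0.26491592] [-1.79925903e+02 -5.64853890e-02 -1.79952070e+02] 0.045483469037441146
[531.8 152.2] [ 495  118   85   70 4326] [0.3891 0.5768 0.168 ]
[327.8 187.8] [317 168  25  40 776] [0.4252 0.3869 0.168 ]
[ 89.4 337. ] [ 78 330  25  16 202] [0.6237 0.076  0.168 ]
ball [493.1 246.4] [ 0.38682997 -0.40845808  0.11      ]
```

View pics/w2.png

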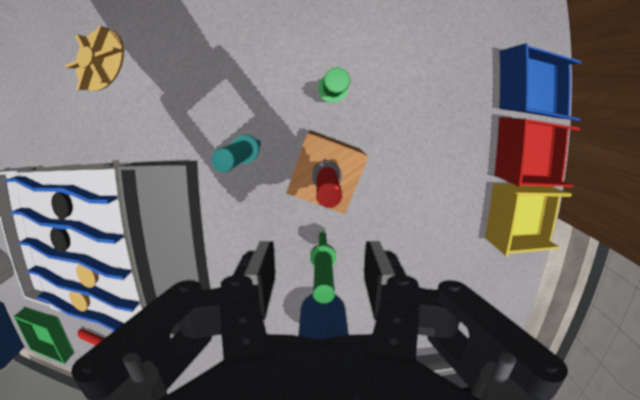

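>>> arm_command:
  plan: [-0.087,0.1,-0.3,0,0,0,0.06,0,0,-0.5,0,0,0,0.06,0,0,-0.5,0,0,0,0.06,0,0,-0.5,0,0,0,0.06,0,0,-0.5,0,0,0,0.06,0,0,-0.27,0,0,0,0.06,0,0,0,0,0,0,-0.2,0,0,0,0,0,0,-1,0,0,0,0,0,0,-1,0,0,0,0,0,0,-1,0,0,0,0,0,0,-1]
  force: 80

```text
time: 10.18
tool_pos: [0.4327, 0.3847, 0.1122]
tcp_rot: [180.0, 0.1, 179.9]
wrist_force: [-0.2, -0.9, 1.6]
opening: 0.0203
finger_force: 78.1
```

>>> arm_command:
  plan: [0,0,0.2,0,0,0,-1,0,0,0.3,0,0,0,-1,0,0,0.4,0,0,0,-1,0,0,0.4,0,0,0,-1,0,0,0.5,0,0,0,-1,0,0,0.5,0,0,0,-1,0,0,0.5,0,0,0,-1,0,0,0,0,0,0,-1]

```text
time: 11.18
tool_pos: [0.4337, 0.3854, 0.2841]
tcp_rot: [179.7, 0.4, 179.9]
wrist_force: [0.1, -0.3, -2.1]
opening: 0.0203
finger_force: 78.2
```

```bash
cat >> h.py <<'E'
TO=np.array([.5610,-.0367]);TA=-.0229
TR=np.array([[np.cos(TA),-np.sin(TA)],[np.sin(TA),np.cos(TA)]])
def t2w(x,y): return TO+TR@np.array([x,y])
def w2t(p): return TR.T@(np.asarray(p)[:2]-TO)
def wads(im):
    for n,lo,hi,a in(('brass',(15,80,80),(30,255,255),60),('black',(0,0,0),(180,255,45),60)):
        for c,s,_ in blobs(im,lo,hi,(225,120,440,240),a): p=onz('top',c,.064); print(n,c,s,'world',p.round(4),'track mm',(1e3*w2t(p)).round(1))
E
python3 - <<'E'
from h import *
s=get_state(); print(s['tool_pos'],s['tcp_rot'])
im=grab_frame('top'); wads(im)
w=grab_frame('wrist'); sc=grab_frame('scene')
cv2.imwrite('pics/m3.png',np.vstack([np.hstack([cv2.resize(w,(400,250)),cv2.resize(sc[20:145,300:500],(400,250))]),cv2.resize(im[100:250],(800,188))])[:,:,::-1])
for L in(-87,-29,29,87):
  print(L,[ (y,t2w((L+1e3*f(y/1e3))/1e3,y/1e3).round(4).tolist()) for y in(-145,-95,-40,40,95,145)])
E
```

```text
[0.43366596 0.38541274 0.28408902] [179.72965933   0.36589149 179.86177825]
brass [338.5 142.1] [330 134  17  17 227] world [ 0.6478 -0.0461  0.064 ] track mm [87.  -7.4]
brass [320.9 164.1] [313 156  17  17 231] world [ 0.5914 -0.0022  0.064 ] track mm [29.6 35.2]
black [326.2 211.1] [322 204  10  16 112] world [ 0.4735 -0.016   0.064 ] track mm [-88.   18.7]
-87 [(-145, [0.4547, -0.1793]), (-95, [0.4559, -0.1293]), (-40, [0.4731, -0.0747]), (40, [0.4749, 0.0053]), (95, [0.4922, 0.0599]), (145, [0.4933, 0.1099])]
-29 [(-145, [0.5127, -0.1806]), (-95, [0.5138, -0.1306]), (-40, [0.5311, -0.076]), (40, [0.5329, 0.004]), (95, [0.5502, 0.0586]), (145, [0.5513, 0.1086])]
29 [(-145, [0.5707, -0.182]), (-95, [0.5718, -0.132]), (-40, [0.5891, -0.0774]), (40, [0.5909, 0.0026]), (95, [0.6082, 0.0572]), (145, [0.6093, 0.1072])]
87 [(-145, [0.6287, -0.1833]), (-95, [0.6298, -0.1333]), (-40, [0.6471, -0.0787]), (40, [0.6489, 0.0013]), (95, [0.6661, 0.0559]), (145, [0.6673, 0.1059])]
```

View pics/m3.png

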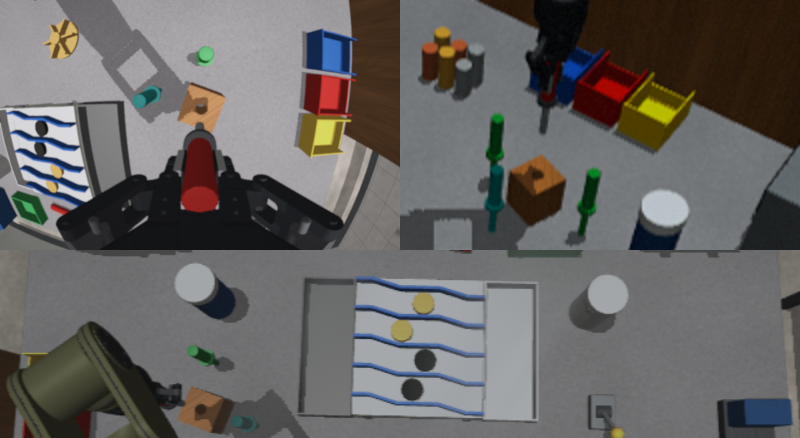

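>>> arm_command:
  plan: [0.065,-0.77,-0.057,0,0,0,-1,0.065,-0.77,-0.057,0,0,0,-1,0.065,-0.77,-0.057,0,0,0,-1,0.065,-0.77,-0.057,0,0,0,-1,0.065,-0.77,-0.057,0,0,0,-1,0.065,-0.77,-0.057,0,0,0,-1,0.065,-0.77,-0.057,0,0,0,-1,0.065,-0.77,-0.057,0,0,0,-1,0.065,-0.77,-0.057,0,0,0,-1,0.065,-0.74,-0.057,0,0,0,-1,0,0,-0.33,0,0,0,-1,0,0,-0.33,0,0,0,-1,0,0,-0.33,0,0,0,-1,0,0,0,0,0,0,-1,0,0,0,0,0,0,-1]

```text
time: 13.2
tool_pos: [0.4716, -0.0752, 0.186]
tcp_rot: [-180.0, 0.0, 179.9]
wrist_force: [0.5, 0.3, -0.9]
opening: 0.0206
finger_force: 78.6
```

```bash
python3 - <<'E'
from h import *
s=get_state(); print(s['tool_pos'],s['tcp_rot'],w2t(s['tool_pos'])*1e3)
w=grab_frame('wrist'); sc=grab_frame('scene')
cv2.imwrite('pics/m4.png',np.hstack([cv2.resize(w,(400,250)),cv2.resize(sc[145:295,230:430],(400,250))])[:,:,::-1])
m=cv2.inRange(w,(0,0,0),(45,45,45)); 
for c,b,_ in blobs(w,(0,0,0),(180,255,40),None,100): print(c,b,wonz(c,.064,s)[:2].round(4),(w2t(wonz(c,.064,s))*1e3).round(1))
E
```

```text
[ 0.47162819 -0.07523249  0.18599689] [-1.79995698e+02  2.67492168e-02  1.79926230e+02] [-88.46606265 -40.56881984]
[329.4 339.8] [   90   155   468   245 42933] [ 0.6395 -0.0643] [ 79.1 -25.8]
```

View pics/m4.png

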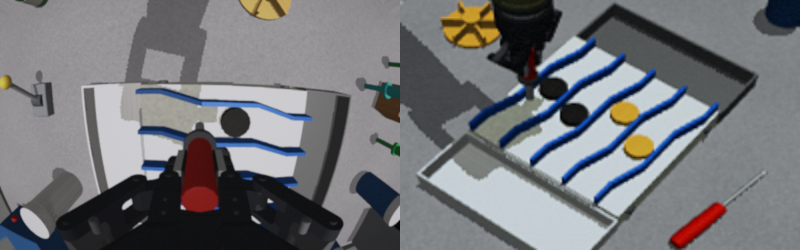

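>>> arm_command:
  plan: [0,0,-0.09,0,0,0,-1,0,0,-0.09,0,0,0,-1,0,0,-0.09,0,0,0,-1,0.01,0,-0.09,0,0,0,-1,0.01,0,-0.09,0,0,0,-1,0,0,-0.09,0,0,0,-1,0,0,0,0,0,0,-1,0,0.08,0,0,0,0,-1,0,0.08,0,0,0,0,-1,0,0.08,0,0,0,0,-1,0.01,0.08,0,0,0,0,-1,0,0.08,0,0,0,0,-1,0,0.08,0,0,0,0,-1,0,0.08,0,0,0,0,-1,0,0.08,0,0,0,0,-1,0,0.08,0,0,0,0,-1,0,0.08,0,0,0,0,-1]

```text
time: 15.42
tool_pos: [0.4731, -0.0275, 0.1533]
tcp_rot: [-180.0, -0.0, 179.9]
wrist_force: [0.3, -0.9, -1.1]
opening: 0.0205
finger_force: 78.4
```

>>> arm_command:
  plan: [0.005,0.08,0,0,0,0,-1,0.005,0.08,0,0,0,0,-1,0.005,0.08,0,0,0,0,-1,0.005,0.08,0,0,0,0,-1,0.005,0.08,0,0,0,0,-1,0.005,0.08,0,0,0,0,-1,0.005,0.08,0,0,0,0,-1,0.025,0.08,0,0,0,0,-1,0.025,0.08,0,0,0,0,-1,0.025,0.08,0,0,0,0,-1,0.025,0.08,0,0,0,0,-1,0.025,0.08,0,0,0,0,-1,0.025,0.08,0,0,0,0,-1,0.025,0.08,0,0,0,0,-1,0.025,0.08,0,0,0,0,-1,0.025,0.08,0,0,0,0,-1,0.025,0.08,0,0,0,0,-1,0.025,0.08,0,0,0,0,-1]

```text
time: 17.68
tool_pos: [0.4919, 0.0589, 0.1533]
tcp_rot: [-180.0, 0.0, 179.9]
wrist_force: [1.1, -0.3, -1.4]
opening: 0.0204
finger_force: 78.4
```

>>> arm_command:
  plan: [0.005,0.08,0,0,0,0,-1,0,0.08,0,0,0,0,-1,0,0.08,0,0,0,0,-1,0.005,0.08,0,0,0,0,-1,0,0.08,0,0,0,0,-1,0,0.08,0,0,0,0,-1,0.005,0.08,0,0,0,0,-1,0,0.08,0,0,0,0,-1,0,0.08,0,0,0,0,-1,0,0.08,0,0,0,0,-1,0,0.08,0,0,0,0,-1,0,0,0,0,0,0,-1,0,0,0.1,0,0,0,-1,0,0,0.2,0,0,0,-1,0,0,0.4,0,0,0,-1,0,0,0.4,0,0,0,-1,0,0,0,0,0,0,-1]

```text
time: 19.8
tool_pos: [0.4944, 0.1115, 0.2228]
tcp_rot: [180.0, 0.4, 179.8]
wrist_force: [0.2, 0.6, -1.1]
opening: 0.0199
finger_force: 78.5
```

```bash
python3 - <<'E'
from h import *
s=get_state(); print(s['tool_pos'],w2t(s['tool_pos'])*1e3)
sc=grab_frame('scene'); t=grab_frame('top'); wads(t)
cv2.imwrite('pics/m5.png',np.hstack([cv2.resize(t[105:245,235:435],(400,280)),cv2.resize(sc[145:285,230:430],(400,280))])[:,:,::-1])
E
```

```text
[0.4943809  0.11150504 0.22277483] [-69.99523497 146.64073824]
brass [338.5 142.1] [331 134  16  17 226] world [ 0.6478 -0.0461  0.064 ] track mm [87.  -7.4]
brass [320.9 164.1] [313 156  17  17 230] world [ 0.5914 -0.0022  0.064 ] track mm [29.6 35.2]
black [286.4 196.6] [282 152  14  88 292] world [0.5091 0.0827 0.064 ] track mm [-54.6 118.2]
black [262.8 200.7] [246 190  27  22 308] world [0.4986 0.141  0.064 ] track mm [-66.4 176.2]
```

View pics/m5.png

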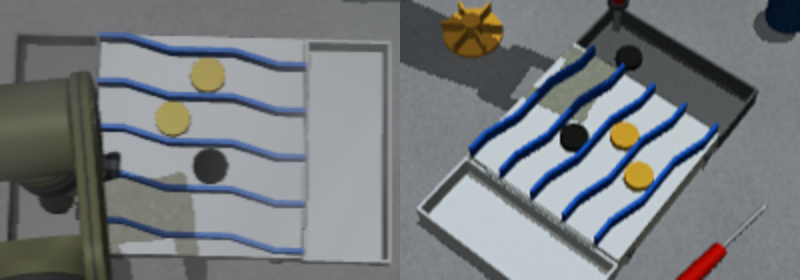

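>>> arm_command:
  plan: [0.105,-0.68,0,0,0,0,-1,0.105,-0.68,0,0,0,0,-1,0.105,-0.68,0,0,0,0,-1,0.105,-0.68,0,0,0,0,-1,0.105,-0.68,0,0,0,0,-1,0,0,-0.25,0,0,0,-1,0,0,-0.25,0,0,0,-1,0,0,0,0,0,0,-1,0,0,-0.09,0,0,0,-1,0,0,-0.09,0,0,0,-1,0,0,-0.09,0,0,0,-1,0,0,-0.09,0,0,0,-1,0,0,-0.09,0,0,0,-1,0,0,-0.09,0,0,0,-1,0,0,-0.09,0,0,0,-1,0,0,0,0,0,0,-1]

```text
time: 21.9
tool_pos: [0.5238, -0.0925, 0.1508]
tcp_rot: [180.0, -0.1, 179.9]
wrist_force: [-1.3, 0.8, -0.2]
opening: 0.0204
finger_force: 78.9
```

>>> arm_command:
  plan: [0.04,0.05,0.03,0,0,0,-1,0.03,0.08,0,0,0,0,-1,0.03,0.08,0,0,0,0,-1,0.02,0.08,0,0,0,0,-1,0.003,0.08,0,0,0,0,-1,0.003,0.08,0,0,0,0,-1,0.003,0.08,0,0,0,0,-1,0.003,0.08,0,0,0,0,-1,0.003,0.08,0,0,0,0,-1,0.003,0.08,0,0,0,0,-1,0.003,0.08,0,0,0,0,-1,0.003,0.08,0,0,0,0,-1,0.003,0.08,0,0,0,0,-1,0.003,0.08,0,0,0,0,-1,0.003,0.08,0,0,0,0,-1,0.003,0.08,0,0,0,0,-1,0.003,0.08,0,0,0,0,-1,0.003,0.08,0,0,0,0,-1,0.003,0.08,0,0,0,0,-1,0.003,0.08,0,0,0,0,-1]

```text
time: 24.4
tool_pos: [0.5342, 0.0019, 0.1533]
tcp_rot: [180.0, -0.0, 179.9]
wrist_force: [-0.2, 0.6, -1.2]
opening: 0.0202
finger_force: 78.7
```

>>> arm_command:
  plan: [0.015,0.08,0,0,0,0,-1,0.023,0.08,0,0,0,0,-1,0.023,0.08,0,0,0,0,-1,0.023,0.08,0,0,0,0,-1,0.023,0.08,0,0,0,0,-1,0.023,0.08,0,0,0,0,-1,0.023,0.08,0,0,0,0,-1,0.023,0.08,0,0,0,0,-1,0.023,0.08,0,0,0,0,-1,0.023,0.08,0,0,0,0,-1,0.023,0.08,0,0,0,0,-1,0.023,0.08,0,0,0,0,-1,0,0.08,0,0,0,0,-1,0,0.08,0,0,0,0,-1,0,0.08,0,0,0,0,-1,0.002,0.08,0,0,0,0,-1,0.002,0.08,0,0,0,0,-1,0.002,0.08,0,0,0,0,-1]

```text
time: 26.65
tool_pos: [0.5507, 0.0883, 0.1533]
tcp_rot: [180.0, -0.0, 179.9]
wrist_force: [0.5, -0.2, -1.0]
opening: 0.0203
finger_force: 78.7
```

>>> arm_command:
  plan: [0,0.08,0,0,0,0,-1,0,0.08,0,0,0,0,-1,0,0.08,0,0,0,0,-1,0,0.08,0,0,0,0,-1,0,0.08,0,0,0,0,-1,0,0,0,0,0,0,-1,0,0,0.1,0,0,0,-1,0,0,0.2,0,0,0,-1,0,0,0.4,0,0,0,-1,0,0,0.4,0,0,0,-1,0,0,0,0,0,0,-1]

```text
time: 28.02
tool_pos: [0.5525, 0.1121, 0.223]
tcp_rot: [180.0, 0.4, 179.8]
wrist_force: [0.5, 0.7, -1.4]
opening: 0.0205
finger_force: 78.7
```

```bash
python3 - <<'E'
from h import *
s=get_state(); print(s['tool_pos'],w2t(s['tool_pos'])*1e3)
sc=grab_frame('scene'); t=grab_frame('top'); wads(t)
cv2.imwrite('pics/m6.png',np.hstack([cv2.resize(t[105:245,235:435],(400,280)),cv2.resize(sc[145:285,230:430],(400,280))])[:,:,::-1])
E
```

```text
[0.55245683 0.11208258 0.22301382] [-11.94775381 148.54794419]
brass [338.5 142.1] [330 134  17  17 227] world [ 0.6478 -0.0461  0.064 ] track mm [87.  -7.4]
brass [320.9 163.8] [313 156  17  17 223] world [ 0.5922 -0.0022  0.064 ] track mm [30.4 35.2]
black [285.4 190.7] [279 141  15  99 292] world [0.5239 0.0854 0.064 ] track mm [-39.9 121.2]
black [267.4 168.6] [260 162  13  11  65] world [0.5794 0.1312 0.064 ] track mm [ 14.6 168.3]
```

View pics/m6.png

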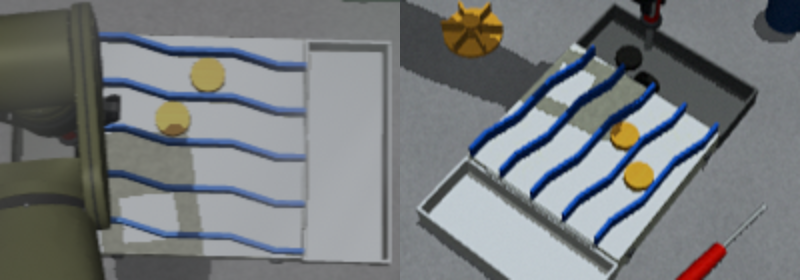

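>>> arm_command:
  plan: [0.3,-0.39,0,0,0,0,-1,0.3,-0.39,0,0,0,0,-1,0.28,-0.39,0,0,0,0,-1,0,0,0,0,0,0,-1,0,0,-0.25,0,0,0,-1,0,0,-0.25,0,0,0,-1,0,0,0,0,0,0,-1,0,0,-0.09,0,0,0,-1,0,0,-0.09,0,0,0,-1,0,0,-0.09,0,0,0,-1,0,0,-0.09,0,0,0,-1,0,0,-0.09,0,0,0,-1,0,0,-0.09,0,0,0,-1,0,0,-0.06,0,0,0,-1,0,0,0,0,0,0,-1]

```text
time: 30.0
tool_pos: [0.6032, 0.0418, 0.1529]
tcp_rot: [-180.0, -0.0, 179.9]
wrist_force: [0.6, 0.2, -1.9]
opening: 0.0205
finger_force: 78.8
```

```bash
python3 - <<'E'
from h import *
s=get_state(); print(s['tool_pos'],w2t(s['tool_pos'])*1e3)
sc=grab_frame('scene'); t=grab_frame('top'); wads(t)
cv2.imwrite('pics/m7.png',np.hstack([cv2.resize(t[105:245,235:435],(400,280)),cv2.resize(sc[145:245,280:430],(400,280))])[:,:,::-1])
E
```

```text
[0.60324503 0.04178144 0.15286923] [40.43689012 79.4281884 ]
brass [338.3 142. ] [330 134  17  17 228] world [ 0.6481 -0.0456  0.064 ] track mm [87.3 -6.9]
black [298.4 145.4] [275 135  40  20 482] world [0.639  0.0545 0.064 ] track mm [75.9 93. ]
```

View pics/m7.png

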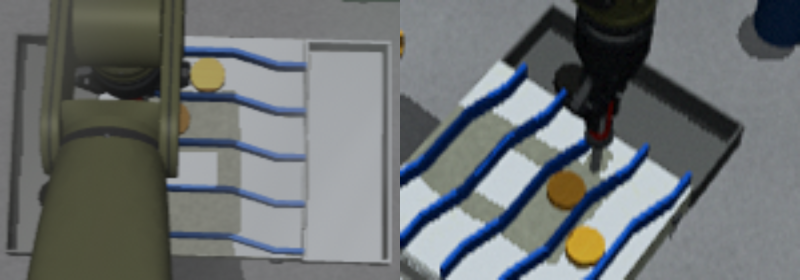

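>>> arm_command:
  plan: [-0.025,-0.05,0,0,0,0,-1,-0.025,-0.08,0,0,0,0,-1,-0.025,-0.08,0,0,0,0,-1,-0.025,-0.08,0,0,0,0,-1,-0.025,-0.08,0,0,0,0,-1,-0.025,-0.08,0,0,0,0,-1,-0.025,-0.08,0,0,0,0,-1,-0.025,-0.08,0,0,0,0,-1,-0.002,-0.08,0,0,0,0,-1,-0.002,-0.08,0,0,0,0,-1,-0.002,-0.08,0,0,0,0,-1,-0.002,-0.08,0,0,0,0,-1,-0.002,-0.08,0,0,0,0,-1,-0.002,-0.08,0,0,0,0,-1,-0.002,-0.08,0,0,0,0,-1,-0.002,-0.08,0,0,0,0,-1,-0.002,-0.08,0,0,0,0,-1,-0.002,-0.08,0,0,0,0,-1,-0.002,-0.08,0,0,0,0,-1,-0.002,-0.08,0,0,0,0,-1]

```text
time: 32.6
tool_pos: [0.59, -0.0527, 0.1534]
tcp_rot: [180.0, 0.0, 179.9]
wrist_force: [-0.2, 0.9, -1.1]
opening: 0.0206
finger_force: 78.7
```

>>> arm_command:
  plan: [-0.002,-0.08,0,0,0,0,-1,-0.002,-0.08,0,0,0,0,-1,-0.002,-0.08,0,0,0,0,-1,-0.002,-0.08,0,0,0,0,-1,-0.01,-0.08,0,0,0,0,-1,-0.025,-0.08,0,0,0,0,-1,-0.025,-0.08,0,0,0,0,-1,-0.025,-0.08,0,0,0,0,-1,-0.025,-0.08,0,0,0,0,-1,-0.025,-0.08,0,0,0,0,-1,-0.025,-0.08,0,0,0,0,-1,-0.025,-0.08,0,0,0,0,-1,-0.025,-0.08,0,0,0,0,-1,-0.025,-0.08,0,0,0,0,-1,-0.025,-0.08,0,0,0,0,-1,-0.025,-0.08,0,0,0,0,-1,0,-0.08,0,0,0,0,-1,0,-0.08,0,0,0,0,-1,-0.002,-0.08,0,0,0,0,-1]

```text
time: 34.98
tool_pos: [0.5724, -0.144, 0.1533]
tcp_rot: [-180.0, 0.0, 179.9]
wrist_force: [-0.3, -0.3, -1.2]
opening: 0.0204
finger_force: 78.7
```

>>> arm_command:
  plan: [-0.002,-0.08,0,0,0,0,-1,-0.002,-0.08,0,0,0,0,-1,-0.002,-0.08,0,0,0,0,-1,-0.002,-0.08,0,0,0,0,-1,0,-0.08,0,0,0,0,-1,0,-0.08,0,0,0,0,-1,0,-0.08,0,0,0,0,-1,0,-0.08,0,0,0,0,-1,0,0,0,0,0,0,-1,0,0,0.1,0,0,0,-1,0,0,0.2,0,0,0,-1,0,0,0.4,0,0,0,-1,0,0,0.4,0,0,0,-1,0,0,0,0,0,0,-1]

```text
time: 36.72
tool_pos: [0.5735, -0.1826, 0.2231]
tcp_rot: [-179.9, 0.3, 179.9]
wrist_force: [-1.4, 0.1, -1.5]
opening: 0.0201
finger_force: 78.7
```

```bash
python3 - <<'E'
from h import *
s=get_state(); print(s['tool_pos'],w2t(s['tool_pos'])*1e3)
sc=grab_frame('scene'); t=grab_frame('top'); wads(t)
cv2.imwrite('pics/m8.png',np.hstack([cv2.resize(t[105:245,235:435],(400,280)),cv2.resize(sc[145:285,230:430],(400,280))])[:,:,::-1])
E
```

```text
[ 0.57352315 -0.18255337  0.22314595] [  15.85961537 -145.52837379]
brass [338.5 142.1] [331 134  16  17 226] world [ 0.6478 -0.0461  0.064 ] track mm [87.  -7.4]
black [275.7 180.9] [273 173   6  16  86] world [0.5484 0.1099 0.064 ] track mm [-15.9 146.3]
black [263.7 204.1] [256 196  15  16 169] world [0.4901 0.1386 0.064 ] track mm [-74.9 173.6]
```

View pics/m8.png

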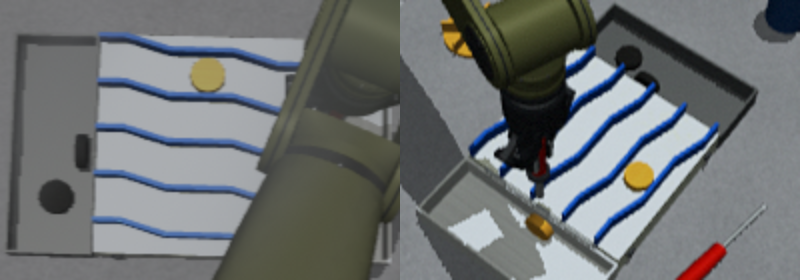

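>>> arm_command:
  plan: [0.255,0.61,0,0,0,0,-1,0.255,0.61,0,0,0,0,-1,0.255,0.61,0,0,0,0,-1,0.255,0.61,0,0,0,0,-1,0.255,0.61,0,0,0,0,-1,0,0,0,0,0,0,-1,0,0,-0.25,0,0,0,-1,0,0,-0.25,0,0,0,-1,0,0,0,0,0,0,-1,0,0,-0.09,0,0,0,-1,0,0,-0.09,0,0,0,-1,0,0,-0.09,0,0,0,-1,0,0,-0.09,0,0,0,-1,0,0,-0.09,0,0,0,-1,0,0,-0.09,0,0,0,-1,0,0,-0.06,0,0,0,-1,0,0,0,0,0,0,-1]

```text
time: 38.95
tool_pos: [0.6481, 0.001, 0.1528]
tcp_rot: [180.0, -0.0, 179.9]
wrist_force: [-0.0, -0.3, -1.2]
opening: 0.0202
finger_force: 78.8
```

```bash
python3 - <<'E'
from h import *
s=get_state(); print(s['tool_pos'],w2t(s['tool_pos'])*1e3)
sc=grab_frame('scene')
for c,b,_ in blobs(sc,(12,100,60),(30,255,255),(250,190,430,300),40): print(c,b,(w2t(onz('scene',c,.06))*1e3).round(1))
E
```

```text
[0.64811872 0.00101005 0.15283831] [86.23239592 39.69500963]
[348.8 232.6] [342 226  15  15 173] [88.5 -8.6]
[299.2 257.8] [293 251  14  14 119] [  24.7 -160.5]
```

>>> arm_command:
  plan: [0,-0.05,0,0,0,0,-1,0,-0.08,0,0,0,0,-1,0,-0.08,0,0,0,0,-1,0,-0.08,0,0,0,0,-1,0,-0.08,0,0,0,0,-1,0,-0.08,0,0,0,0,-1,0,-0.08,0,0,0,0,-1,-0.002,-0.08,0,0,0,0,-1,-0.002,-0.08,0,0,0,0,-1,-0.002,-0.08,0,0,0,0,-1,-0.002,-0.08,0,0,0,0,-1,-0.002,-0.08,0,0,0,0,-1,-0.002,-0.08,0,0,0,0,-1,-0.002,-0.08,0,0,0,0,-1,-0.002,-0.08,0,0,0,0,-1,-0.002,-0.08,0,0,0,0,-1,-0.002,-0.08,0,0,0,0,-1]

```text
time: 41.12
tool_pos: [0.6471, -0.0791, 0.1533]
tcp_rot: [-180.0, 0.0, 179.9]
wrist_force: [-0.1, 0.2, -0.8]
opening: 0.0202
finger_force: 78.8
```

>>> arm_command:
  plan: [-0.025,-0.08,0,0,0,0,-1,-0.025,-0.08,0,0,0,0,-1,-0.025,-0.08,0,0,0,0,-1,-0.025,-0.08,0,0,0,0,-1,-0.025,-0.08,0,0,0,0,-1,-0.025,-0.08,0,0,0,0,-1,-0.025,-0.08,0,0,0,0,-1,-0.025,-0.08,0,0,0,0,-1,-0.025,-0.08,0,0,0,0,-1,-0.025,-0.08,0,0,0,0,-1,-0.025,-0.08,0,0,0,0,-1,-0.012,-0.08,0,0,0,0,-1,0,-0.08,0,0,0,0,-1,0,-0.08,0,0,0,0,-1,0,-0.08,0,0,0,0,-1]

```text
time: 43.0
tool_pos: [0.63, -0.1512, 0.1533]
tcp_rot: [-180.0, 0.0, 179.9]
wrist_force: [0.6, -0.9, -1.6]
opening: 0.0203
finger_force: 78.8
```

>>> arm_command:
  plan: [-0.002,-0.08,0,0,0,0,-1,-0.002,-0.08,0,0,0,0,-1,-0.002,-0.08,0,0,0,0,-1,-0.002,-0.08,0,0,0,0,-1,0,-0.08,0,0,0,0,-1,0,-0.08,0,0,0,0,-1,0,-0.08,0,0,0,0,-1,0,-0.08,0,0,0,0,-1,0,-0.08,0,0,0,0,-1,0,-0.08,0,0,0,0,-1,0,-0.08,0,0,0,0,-1,0,0,0,0,0,0,-1,0,0,0.1,0,0,0,-1,0,0,0.2,0,0,0,-1,0,0,0.4,0,0,0,-1,0,0,0.4,0,0,0,-1,0,0,0,0,0,0,-1]

```text
time: 45.12
tool_pos: [0.6311, -0.2041, 0.2235]
tcp_rot: [-179.9, 0.4, 179.9]
wrist_force: [0.5, -0.2, -0.7]
opening: 0.0204
finger_force: 78.8
```

>>> arm_command:
  plan: [-0.274,0.818,0.1,0,0,0,-1,-0.274,0.818,0.1,0,0,0,-1,-0.274,0.818,0.1,0,0,0,-1,-0.274,0.818,0.1,0,0,0,-1,-0.274,0.818,0.1,0,0,0,-1,-0.274,0.818,0.1,0,0,0,-1,-0.274,0.818,0.1,0,0,0,-1,-0.274,0.818,0.1,0,0,0,-1,-0.274,0.818,0.1,0,0,0,-1,-0.274,0.818,0.1,0,0,0,-1,-0.274,0.818,0.1,0,0,0,-1,-0.274,0.818,0,0,0,0,-1,0,0,0,0,0,0,-1,0,0,0,0,0,0,-1]

```text
time: 46.88
tool_pos: [0.4318, 0.3851, 0.2843]
tcp_rot: [-179.9, -0.1, 179.9]
wrist_force: [0.4, 1.1, -1.5]
opening: 0.0204
finger_force: 79.1
```

```bash
python3 - <<'E'
from h import *
s=get_state(); print(s['tool_pos'],s['tcp_rot'])
sc=grab_frame('scene'); t=grab_frame('top'); w=grab_frame('wrist'); wads(t)
a=np.hstack([cv2.resize(t[105:245,235:435],(400,280),interpolation=2),cv2.resize(sc[145:310,230:430],(400,280),interpolation=2)])
b=np.hstack([cv2.resize(w[50:330,120:520],(400,280)),cv2.resize(sc[40:180,300:500],(400,280),interpolation=2)])
cv2.imwrite('pics/m9.png',np.vstack([a,b])[:,:,::-1])
E
```

```text
[0.43180655 0.38514975 0.28434301] [-1.79928881e+02 -5.67580236e-02  1.79895091e+02]
black [275.6 180.7] [273 173   6  16  92] world [0.5489 0.1102 0.064 ] track mm [-15.4 146.6]
black [263.2 203.6] [255 196  17  16 195] world [0.4914 0.1399 0.064 ] track mm [-73.7 174.9]
```

View pics/m9.png

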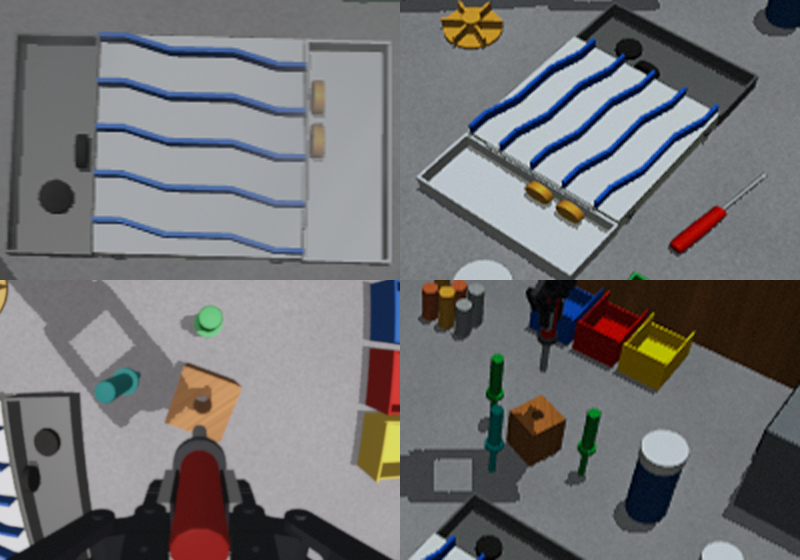

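All lanes are clear: two black wads are in the dark tray and two brass wads in the silver tray, with three of them resting on edge against the wall. The punch is upright over the stand, so next I'll put it back.

>>> arm_command:
  plan: [0.01,0,-0.4,0,0,0,-1,0,0,-0.4,0,0,0,-1,0,0,-0.4,0,0,0,-1,0,0,-0.4,0,0,0,-1,0,0,0,0,0,0,-1,0,0,0,0,0,0,-1]

```text
time: 47.78
tool_pos: [0.4335, 0.3852, 0.1905]
tcp_rot: [179.9, 0.1, 179.8]
wrist_force: [-0.0, -0.1, -1.2]
opening: 0.0203
finger_force: 79.1
```

```bash
python3 - <<'E'
from h import *
s=get_state(); print(s['tool_pos'],s['tcp_rot'])
sc=grab_frame('scene'); w=grab_frame('wrist')
cv2.imwrite('pics/m10.png',np.hstack([cv2.resize(sc[75:145,330:400],(400,400),interpolation=2),cv2.resize(w[80:280,220:420],(400,400),interpolation=2)])[:,:,::-1])
E
```

```text
[0.43354894 0.38516438 0.19046926] [1.79948952e+02 7.01676544e-02 1.79801431e+02]
```

View pics/m10.png

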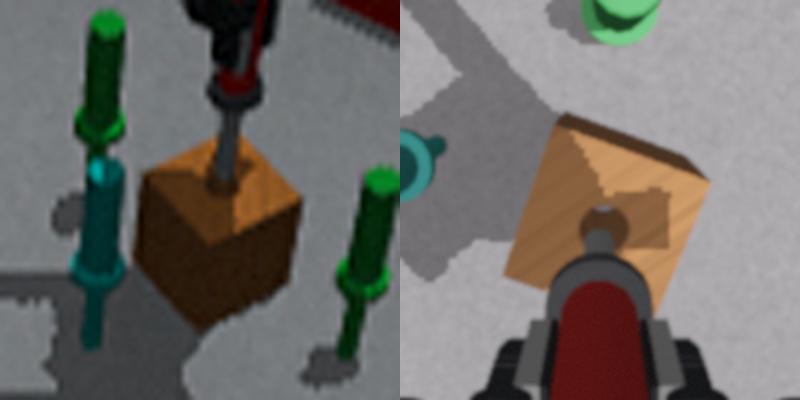

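>>> arm_command:
  plan: [0,0,-0.1,0,0,0,-1,0,0,-0.1,0,0,0,-1,0,0,-0.1,0,0,0,-1,0,0,-0.1,0,0,0,-1,0,0,0,0,0,0,-1]

```text
time: 48.5
tool_pos: [0.4323, 0.3851, 0.1643]
tcp_rot: [-179.9, -0.1, 179.9]
wrist_force: [0.8, -0.3, -0.4]
opening: 0.0201
finger_force: 79.1
```

In the bore freely, with the tip 13 mm below the mouth. Continuing down.

>>> arm_command:
  plan: [0,0,-0.14,0,0,0,-1,0,0,-0.14,0,0,0,-1,0,0,-0.14,0,0,0,-1,0,0,-0.14,0,0,0,-1,0,0,-0.14,0,0,0,-1,0,0,-0.08,0,0,0,-1,0,0,0,0,0,0,-1]

```text
time: 49.38
tool_pos: [0.4325, 0.3852, 0.118]
tcp_rot: [-180.0, -0.0, 179.9]
wrist_force: [-0.2, -0.8, -1.7]
opening: 0.02
finger_force: 79.1
```

>>> arm_command:
  plan: [0,0,-0.04,0,0,0,-1,0,0,-0.04,0,0,0,-1,0,0,0,0,0,0,-1]

```text
time: 49.75
tool_pos: [0.4327, 0.3853, 0.1136]
tcp_rot: [-180.0, -0.0, 179.9]
wrist_force: [-0.9, -0.4, -1.3]
opening: 0.0203
finger_force: 79.1
```

>>> arm_command:
  plan: [0,0,-0.02,0,0,0,-1,0,0,0,0,0,0,-1,0,0,0,0,0,0,-0.3,0,0,0,0,0,0,0.06,0,0,0,0,0,0,0.06,0,0,0,0,0,0,0.06,0,0,0.2,0,0,0,0.06,0,0,0.5,0,0,0,0.06,0,0,0.6,0,0,0,0.06,0,0,0.6,0,0,0,0.06,0,0,0.5,0,0,0,0.06,0,0,0,0,0,0,0.06]

```text
time: 51.25
tool_pos: [0.4342, 0.3864, 0.2611]
tcp_rot: [179.7, 0.4, 179.9]
wrist_force: [0.8, -0.1, -0.4]
opening: 0.0452
finger_force: 0.0
```

```bash
python3 - <<'E'
from h import *
s=get_state(); print(s['tool_pos'],s['tcp_rot'])
sc=grab_frame('scene'); t=grab_frame('top')
for lo,hi in(((0,150,60),(8,255,255)),):
  for n,i,r in(('scene',sc,(340,70,400,140)),('top',t,(130,200,190,250))):
    for c,b,_ in blobs(i,lo,hi,r): print(n,c,b,onz(n,c,.168).round(4))
for c,b,_ in blobs(t,(22,120,80),(35,255,255),(450,180,520,260),15): print('ball',c,onz('top',c,.11))
E
```

```text
[0.43420389 0.38642496 0.26110616] [179.7416488    0.35262169 179.8587421 ]
scene [370.7  89.2] [368  87   6   5  24] [0.4341 0.382  0.168 ]
top [150.2 224.4] [146 220   9   9  46] [0.4298 0.3813 0.168 ]
ball [493.1 246.4] [ 0.38682997 -0.40845808  0.11      ]
```

>>> arm_command:
  plan: [-0.1,-0.828,0,0,0,0,-1,-0.1,-0.828,0,0,0,0,-1,-0.1,-0.828,0,0,0,0,-1,-0.1,-0.828,0,0,0,0,-1,-0.1,-0.828,0,0,0,0,-1,-0.1,-0.828,0,0,0,0,-1,-0.1,-0.828,0,0,0,0,-1,-0.1,-0.828,0,0,0,0,-1,-0.1,-0.828,0,0,0,0,-1,-0.1,-0.828,0,0,0,0,-1,-0.1,-0.828,0,0,0,0,-1,-0.1,-0.828,0,0,0,0,-1,-0.1,-0.828,0,0,0,0,-1,-0.1,-0.828,0,0,0,0,-1,-0.1,-0.828,0,0,0,0,-1,-0.1,-0.828,0,0,0,0,-1,0,0,0,0,0,0,-1]

```text
time: 53.48
tool_pos: [0.3354, -0.4112, 0.2538]
tcp_rot: [179.8, -0.2, 179.7]
wrist_force: [-0.1, 0.2, -1.2]
opening: -0.0001
finger_force: 0.0
```

>>> arm_command:
  plan: [0,0.04,-0.5,0,0,0,-1,0,0,-0.6,0,0,0,-1,0,0,-0.6,0,0,0,-1,0,0,-0.6,0,0,0,-1,0,0,-0.4,0,0,0,-1,0,0,0,0,0,0,-1,0.17,0,0,0,0,0,-1,0.17,0,0,0,0,0,-1,0.17,0,0,0,0,0,-1,0.17,0,0,0,0,0,-1,0.17,0,0,0,0,0,-1,0.17,0,0,0,0,0,-1,0.17,0,0,0,0,0,-1,0.17,0,0,0,0,0,-1,0.17,0,0,0,0,0,-1,0.17,0,0,0,0,0,-1,0.08,0,0,0,0,0,-1,0,0,0,0,0,0,-1]

```text
time: 55.72
tool_pos: [0.444, -0.407, 0.0945]
tcp_rot: [180.0, 0.0, 179.9]
wrist_force: [-0.2, -0.7, 0.7]
opening: -0.0001
finger_force: 0.0
```

>>> arm_command:
  plan: [0.06,0,0,0,0,0,-1,0.06,0,0,0,0,0,-1,0.06,0,0,0,0,0,-1,0.03,0,0,0,0,0,-1,0.03,0,0,0,0,0,-1,0,0,0,0,0,0,-1]

```text
time: 56.48
tool_pos: [0.4582, -0.4072, 0.0946]
tcp_rot: [-180.0, 0.0, 179.9]
wrist_force: [-0.9, -0.7, -0.6]
opening: 0.0
finger_force: 0.1
```

>>> arm_command:
  plan: [0.03,0,0,0,0,0,-1,0.03,0,0,0,0,0,-1,0,0,0,0,0,0,-1]

```text
time: 56.85
tool_pos: [0.459, -0.4071, 0.0944]
tcp_rot: [179.9, -0.4, 179.9]
wrist_force: [-10.9, 0.5, 4.4]
opening: 0.0003
finger_force: 5.4
```

>>> arm_command:
  plan: [-0.3,0,0,0,0,0,-1,-0.5,0,0,0,0,0,-1,0,0,0.6,0,0,0,-1,0,0,0.8,0,0,0,-1,0,0,0.9,0,0,0,-1,0,-0.5,0.5,0,0,0,-1,0,-0.5,0,0,0,0,-1,0,-0.5,0,0,0,0,-1,0,0,0,0,0,0,-1,0,0,0,0,0,0,-1]

```text
time: 58.1
tool_pos: [0.4133, -0.4967, 0.2623]
tcp_rot: [180.0, 0.0, 179.8]
wrist_force: [-0.2, -0.1, -0.1]
opening: 0.0002
finger_force: 0.0
```

```bash
python3 - <<'E'
from h import *
sc=grab_frame('scene'); t=grab_frame('top')
b=lambda i,r:[(c) for c,_,_ in blobs(i,(22,120,80),(35,255,255),r,15)]
x,y=b(t,(450,180,520,260)),b(sc,(190,250,250,310)); print(x,y)
if x: print(onz('top',x[0],.11))
if y: print(onz('scene',y[0],.11))
cv2.imwrite('pics/end.png',np.vstack([t[100:260],sc[50:310]])[:,:,::-1])
E
```

```text
[array([492.9, 205.7])] [array([218.5, 289.3])]
[ 0.48312222 -0.41162004  0.11      ]
[ 0.48314095 -0.41164595  0.11      ]
```

View pics/end.png

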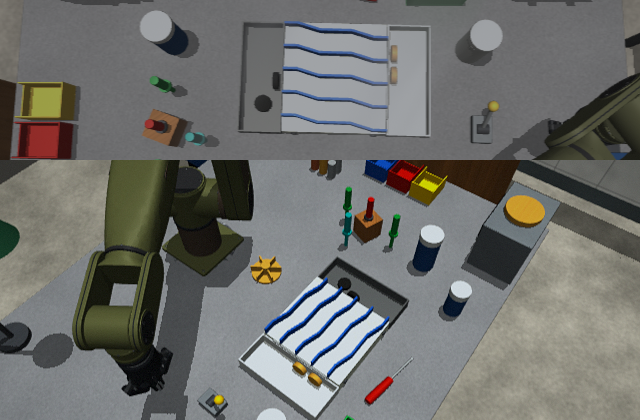

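The lever ball is at x = 0.483 (fully forward), the lanes are empty, the punch is home and the canisters haven't moved. I'm handing in.

```bash
python3 -c "from workcell import job_done; print(job_done())"
```

```text
the job is handed in; nothing more can be done
None
```

I handed the job in at about 58 s: all four lanes are clear, with both brass wads in the silver tray and both black wads in the dark tray (three rest on edge against the tray wall), the punch is back in its stand, the lever is fully forward, and the canisters are where they were.

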